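# Serve a visitor one sweet from the desk dispenser

## Robot

A 7-joint arm with a two-finger parallel gripper is mounted at the origin on the work surface. World frame = base frame: x ahead of the robot, y to its left, z up, the work surface at z = 0. Lengths are in m, angles in rad, forces in N, time in s.
With the tool pointing down it reaches from about 0.35 to 0.9 m from the base axis. Payload 8.1 kg.
Tool frame: the origin (TCP) lies midway between the tips of the shut fingers; the grasp point (between the pads) lies 19 mm behind it; z points along the fingers, y is the line along which they close (so a half turn about z gives the same grasp; the last joint's range is limited). The gripper opens to 92 mm and grips with 3 to 60 N. Pads are 19 mm wide; open, the fingers measure 130 mm over their backs; the gripper's body (75 mm by 190 mm) begins 47 mm behind the grasp point.
Start: joints at [1.135, 0.434, 0.025, 1.573, -0.012, 1.134, -0.075], TCP at [0.204, -0.591, 0.227] pointing down, gripper open.
Joint ranges: [-2.62, 2.62], [-0.44, 2.09], [-1.27, 1.32], [0.08, 2.57], [-1.32, 4.46], [0.12, 2], [-2.74, 2.74]. Speed limits (rad/s): [2.22, 2.22, 3.01, 3.01, 3.14, 3.14, 3.14].

## Interface

Orientations are given as a rotation vector (axis times angle).
In Python, from cell import observe, get_image, camera_model, sign_off, recognise, silhouettes gives the robot as it stands.
- The arm moves only by the tool apply_moves, never from a script. Its argument "motion" is a list of rows, each an object of numbers: "x", "y", "z": the shift along the world's x, y, z in cm; "yaw": the turn about the world's z in degrees; "hand": the opening, from -1 (shut) to 1 (fully open), so that 0 is half open. In form: [{"x": .., "y": .., "z": .., "yaw": .., "hand": ..}, ...]. A call has 1 to 10 rows; each row is the pose to reach, as a shift and turn from the pose commanded when the call began; what a row does not reach only later rows make up. A row lasts 1/8 s, in which the tool goes at most 62.5 mm and 10.7 degrees, less where a joint would pass 70% of its speed; a pose out of reach is approached as far as the arm can. A call with a gripper value outside its range is refused whole. The fingers move at their own pace and stop on an object; "newtons" is the grip in N (left out, the last holds). Time passes only in rows, so rows that repeat a pose let the fingers close. It gives the time, the measured TCP pose, the force, the opening and the grip force at its end, in the units of the state.
- observe(): the state, without advancing time (a new reading comes with each control period).
- get_image(name): name is "side" or "top"; returns the picture (480x640x3 uint8, blue, green, red); there is no depth.
- camera_model(name): a dict with "camera_matrix" (3x3 intrinsics, pixels), "T" (4x4, takes a point from camera to world coordinates). Camera axes: x right, y up, looking along -z (the intrinsics and any distortion apply to the point x, -y, -z); pixel columns grow to the right and rows downward; lengths in m; the calibration is good to about 2 mm. A picture is of the moment at which its call begins. camera_model takes no time and is no camera call.
- sign_off(): hands the job in; it is judged then, once.
Trained networks look in the newest picture that a camera, given by its name, has taken for a name from the list of things; names that differ only in an ending like _2 or _b are one class to them, and where a whole thing is asked for, a point or a joint stands for the part that bears it (a point fixed in the world has none). Each returns a list of dicts, best first, with "p" (0 to 1); they miss things now and then, are a little off and sometimes report something else, mostly with a low value. They report only what shows in the picture. A call takes as long as a camera call. They do not tell look-alikes from the thing itself.
- recognise(query, camera): "rect" ([left, top, right, bottom] in pixels, round what is visible of it).
- silhouettes(query, camera): "mask" (480x640 bool, what is visible of it) and "rect" ([left, top, right, bottom] in pixels, round what is visible of it).
The state is a dict: "clock": time; "joints": joint angles; "dq": joint speeds; "joint_efforts": joint torques, N m; "position": TCP position; "ee_rot": TCP orientation; "force": force on the tool from outside, world axes, zero at the start; "ft_torque": the same for the moment, N m; "width": opening from 0.0 (shut) to 1.0 (fully open); "gripper_force": force on a finger pad.
Only numpy, scipy, OpenCV 4.12 (cv2) and the standard library are available. Lean on these libraries where they do the work, as an engineer would, in place of code of your own. Each camera call takes 0.05 s, during which the arm holds its last target. There are 200 camera calls.

## Task

Press the dispenser's side pedal right down to its stop so that one sweet rolls into the dish waiting under the chute, and let the pedal spring back. Take the dish by its ear on the side away from the chute, draw it clear of the chute, raise it about a hand's breadth (roughly 10 cm) off the desk and give it a quarter turn so that its other, free ear points straight at the middle of the visitor's blue notebook, keeping the dish level and the sweet resting in its middle throughout. Finish still holding it there, level and still, and leave the other things on the desk where they are.

Things in the scene. Friction and masses are not known exactly. Their poses are not given: they have to be found in the camera images.
- dispenser: Fixed sweet dispenser: red housing 140 x 110 x 115 mm, clear jar (106 mm across, axis at x = +62 mm, top 245 mm up). Origin on the desk; -x points out of its front along the chute, an open steel trough 38 mm wide from x = -15 mm down to its lip at x = -105 mm, underside 59 mm above the desk at the lip, higher behind. The gate flap over the chute is 127 mm high at rest, 145 mm when lifted.
- spout (a point): The lip of the chute, 64 mm above the desk, where the sweet drops off. The dish stands below it with its middle about 35 mm farther out.
- pedal (a joint): Angle of the pedal's hinge (rad): 0 at rest, 0.32 at its stop. A spring lifts it: about 2.9 N at the pad starts it, 6 N holds it at the stop. The gate frees the sweet only near the stop: hold the pedal down about half a second so that the sweet rolls out. It springs back when let go.
- pedal_pad (a point): Middle of the top face of the black pedal pad, 44 x 40 mm, beside the dispenser on its -y side, which faces the robot; 127 mm above the desk at rest, 68 mm from the hinge. It moves down about 21 mm to its stop and shifts 2 mm towards the hinge.
- pedal_hinge (a point): Point on the pedal's hinge line, level with the pad's middle across; the hinge line runs along the dispenser's y axis, and the pad swings down about it on the dispenser's +x (rear) side.
- ball_center (a point): Centre of the sweet: a hard yellow ball, 25 mm across, 11 g. It waits in the chute behind the gate flap; after it drops into the dish it takes about 1 to 2 s to come to rest in the middle.
- dish: Round shallow white dish, 120 mm across, 26 mm tall, about 0.16 kg, a flat ear on each of two opposite sides. Origin: centre of its underside; z up. +x points to the ear under the chute at the start (the one to offer), -x to the ear to grip. Inside: a flat floor of 14 mm radius, 4 mm above the underside, rising gently, then steeply. The ball rolls easily: move smoothly.
- ear_grip (a point): Centre of the ear to grip (dish x = -77 mm, 21 mm above its underside). The ear is a flat bar 28 mm wide (along the dish's y), 10 mm thick (16 to 26 mm above the desk), reaching from the rim to 95 mm from the dish's centre.
- ear_offer (a point): Centre of the other ear, the same size, at dish x = +77 mm; it must point at the notebook at the end.
- notebook: Visitor's blue notebook lying flat across the desk from the robot, fixed, 148 mm (x) by 210 mm (y), 8 mm thick. Origin: centre of its underside.
- mug: Bystander: white coffee mug, 80 mm across, 90 mm tall. Origin: centre of its underside. Leave it alone.
- tape: Bystander: roll of purple tape lying flat, 72 mm across, 24 mm tall. Origin: centre of its underside. Leave it alone.
- stapler: Bystander: red and black desk stapler, 140 x 36 x 52 mm. Origin: centre of its underside. Leave it alone.
- notes: Bystander: block of pink and yellow sticky notes, 76 x 76 x 28 mm. Origin: centre of its underside. Leave it alone.
- calculator: Bystander: grey desk calculator, 160 x 105 x 22 mm. Origin: centre of its underside. Leave it alone.
- pencup: Bystander: dark round pen cup, 80 mm across, with pens up to 160 mm tall. Origin: centre of its underside. Leave it alone.
There are look-alikes about, which are no part of the job. Leave any green or red look-alike of the dish alone.

How it is judged:
On the way, in this order (a step that is already met when the one before it is completed fails the run):
1. the pedal is pressed down to its stop (value of joint pedal above 0.29 rad), for 0.2 s.
2. the sweet lies in the dish, which still stands on the desk, and the pedal has sprung back (value of joint pedal below 0.05 rad and horizontal distance between ball_center and dish below 0.03 m and z of ball_center in the frame of dish between 0.008 and 0.03 m and height (world z) of dish below 0.01 m), for 0.2 s.
3. the dish is raised clear of the chute with the sweet in it (horizontal distance between dish and spout above 0.1 m and height (world z) of dish above 0.04 m and horizontal distance between ball_center and dish below 0.03 m and z of ball_center in the frame of dish between 0.008 and 0.03 m), for 0.1 s.
At the end, for the whole second after the job is handed in: Gripper holds the dish by the ear away from the chute, nothing else carrying it, 60-180 mm up, over 100 mm from the lip, still, within 0.1 rad of level; sweet within 22 mm of its centre; line from dish centre through the free ear passes within 45 mm of the notebook's middle; pedal up (height (world z) of dish between 0.06 and 0.18 m and angle between dish's own z axis and vertical below 0.1 rad and horizontal distance between ball_center and dish below 0.022 m and z of ball_center in the frame of dish between 0.008 and 0.03 m and x of notebook in the frame of dish above 0.1 m and y of notebook in the frame of dish between -0.045 and 0.045 m and horizontal distance between dish and spout above 0.1 m and x of the grasp point in the frame of dish below -0.05 m and contact force between the fingers and dish above 1 N and contact force between dish and dispenser below 0.1 N and contact force between dish and mug below 0.1 N and contact force between dish and pencup below 0.1 N and linear speed of dish below 0.03 m/s and value of joint pedal below 0.05 rad); the arm keeps its last pose, push and grip.
It fails at once if the raised dish is tipped more than about 11 degrees, or the sweet rolls more than 35 mm from its centre (height (world z) of dish above 0.015 m and (angle between dish's own z axis and vertical above 0.2 rad or horizontal distance between ball_center and dish above 0.035 m)).
It fails at once if a bystander is pushed away (30 mm) or tipped over (distance of any of mug, tape, stapler, notes, calculator, pencup from where it was at the start of the episode above 0.03 m or angle between any of mug, tape, stapler, notes, calculator, pencup's own z axis and vertical above 0.4 rad).
It also fails if it takes over 70 s, if anything falls off the work surface, if the arm or the gripper's body presses on something with over 40 N, if the wrist force passes 120 N, or if a joint passes its speed limit or range.

## Working session

There is one attempt and no reset: what is moved stays moved. The work goes in short steps, Python scripts to look and compute and a tool call to move; the robot and the scene stay as the last step left them, time stands still between calls to the robot, and variables do not carry over. Pictures are saved under pics/ and viewed, at most 10 in all, crops included, and the job is handed in when it is done.

Besides the shell and the picture viewer there is one more tool, called after "Request:" as name(argument=value, ...) on one line, values as JSON. apply_moves: Moves the arm, as the interface text tells. Its arguments: {"type":"object","properties":{"motion":{"type":"array","items":{"type":"object","properties":{"x":{"type":"number"},"y":{"type":"number"},"z":{"type":"number"},"yaw":{"type":"number"},"hand":{"type":"number"}}}},"newtons":{"type":"number"}},"required":["motion"]}

```bash
mkdir -p pics; cat > h.py <<'E'
import numpy as np, cv2
from cell import *
def ray(cam,uv):
    m=camera_model(cam);K=np.array(m["camera_matrix"]);T=np.array(m["T"])
    d=np.linalg.inv(K)@np.array([uv[0],uv[1],1.]);d=np.array([d[0],-d[1],-d[2]])
    return T[:3,3],T[:3,:3]@d
def at(cam,uv,z):
    o,d=ray(cam,uv);return o+d*(z-o[2])/d[2]
def proj(cam,p):
    m=camera_model(cam);K=np.array(m["camera_matrix"]);T=np.array(m["T"])
    c=T[:3,:3].T@(np.array(p)-T[:3,3]);q=K@np.array([c[0],-c[1],-c[2]]);return q[:2]/q[2]
E
python3 - <<'E'
from h import *
for c in ["top","side"]:
    cv2.imwrite(f"pics/{c}0.png",get_image(c)); m=camera_model(c);print(c,np.round(m["T"],3).tolist(),[k for k in m])
    for q in ["dish","dispenser","pedal_pad","notebook","ball_center","ear_grip","mug","pencup","stapler","notes","calculator","tape"]:
        print(q,[(np.round(r["p"],2).item(),np.round(r["rect"]).tolist()) for r in recognise(q,c)])
print(observe())
E
```

```text
top [[-0.068, 0.977, -0.203, 0.268], [-0.998, -0.066, 0.018, 0.015], [0.004, 0.204, 0.979, 1.511], [0.0, 0.0, 0.0, 1.0]] ['camera_matrix', 'T']
dish [(0.92, [315.0, 295.0, 366.0, 375.0]), (0.83, [296.0, 231.0, 377.0, 279.0]), (0.69, [400.0, 317.0, 482.0, 363.0]), (0.31, [462.0, 190.0, 513.0, 231.0])]
dispenser [(0.61, [348.0, 202.0, 461.0, 306.0]), (0.3, [297.0, 229.0, 374.0, 280.0])]
pedal_pad [(0.92, [368.0, 220.0, 444.0, 305.0])]
notebook [(0.94, [220.0, 142.0, 308.0, 204.0]), (0.67, [232.0, 283.0, 267.0, 318.0])]
ball_center [(0.72, [165.0, 294.0, 223.0, 331.0]), (0.52, [371.0, 241.0, 377.0, 247.0])]
ear_grip [(0.81, [402.0, 314.0, 483.0, 364.0]), (0.8, [298.0, 231.0, 361.0, 276.0]), (0.61, [313.0, 296.0, 364.0, 374.0])]
mug [(0.67, [113.0, 191.0, 165.0, 232.0])]
pencup [(0.72, [463.0, 191.0, 511.0, 229.0]), (0.32, [347.0, 202.0, 457.0, 308.0])]
stapler [(0.84, [165.0, 292.0, 221.0, 333.0])]
notes [(0.65, [228.0, 280.0, 267.0, 319.0])]
calculator [(0.93, [89.0, 252.0, 156.0, 328.0])]
tape []
side [[0.949, -0.202, 0.242, 0.908], [0.315, 0.633, -0.708, -1.019], [-0.01, 0.748, 0.664
[... 755 characters left out ...]
: array([ 1.13537964,  0.4344881 ,  0.02500171,  1.57318254, -0.01155722,
        1.13398655, -0.07512629]), 'dq': array([ 9.29536128e-04,  1.43143663e-03,  4.09550686e-06,  1.04258697e-04,
       -1.63160555e-03, -2.89626733e-04, -7.27532838e-04]), 'joint_efforts': array([ 5.99607465e-04, -6.67669773e+01,  9.83928703e-01, -3.14801717e+01,
       -6.06992352e-02,  3.27213435e-02, -1.86330789e-05]), 'position': array([ 0.20416258, -0.59074483,  0.22675604]), 'ee_rot': array([ 3.09813016e+00,  5.20216460e-01, -4.75756364e-05]), 'force': array([-0.38240566, -1.09499365,  0.49991347]), 'ft_torque': array([-0.05736164,  0.02345693,  0.01188667]), 'gripper_force': 0.0, 'width': 1.0019913751122058}
```

View pics/top0.png

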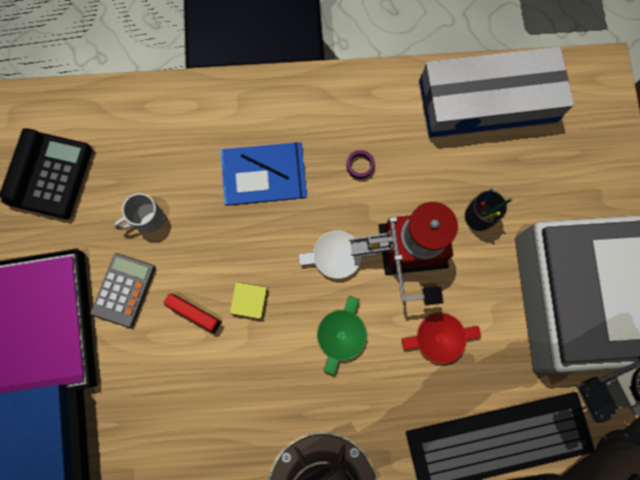

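View pics/side0.png

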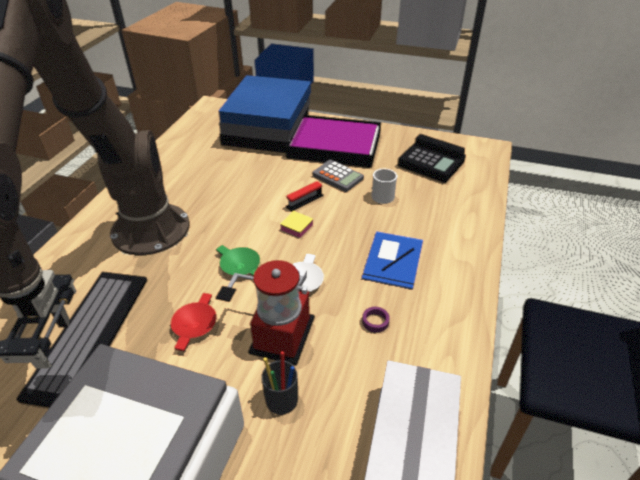

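The top view shows the white dish at about (337,255), its grip ear at (306,259), the pad at (433,296), the chute running left from (385,242) and the notebook centre at (264,173). Green and red look-alike dishes sit below. The side view agrees, with the white dish partly hidden behind the dispenser. I'll measure these and check a close crop.

```bash
python3 - <<'E'
from h import *
im=get_image("top"); cv2.imwrite("pics/crop1.png",cv2.resize(im[190:320,285:475],None,fx=4,fy=4,interpolation=cv2.INTER_CUBIC))
for r in silhouettes("dish","top"):
    m=r["mask"].astype(np.uint8); v,u=np.nonzero(m); print(r["p"],r["rect"],np.round(at("top",(u.mean(),v.mean()),.02),3),im[m>0].mean(0))
for r in silhouettes("notebook","top")[:1]:
    c=cv2.boxPoints(cv2.minAreaRect(cv2.findNonZero(r["mask"].astype(np.uint8))));print("nb",[np.round(at("top",p,.008),3) for p in c],np.round(at("top",c.mean(0),.008),3))
for n,u,z in [("pad",(433,296),.127),("ear",(306,259),.026),("dish",(337,255),.026),("lip",(353,247),.064)]: print(n,np.round(at("top",u,z),3))
for r in recognise("pedal_pad","side")+recognise("pedal_pad","top"): print(r)
E
```

```text
0.97 [312.7, 294.5, 364.2, 375.1] [ 0.347 -0.066  0.02 ] [ 49.08119658 108.23888889  41.30299145]
0.73 [297.6, 228.5, 365.0, 278.8] [ 0.541 -0.063  0.02 ] [183.20772676 187.96976484 187.8656215 ]
0.66 [399.5, 313.7, 482.3, 360.6] [ 0.324 -0.304  0.02 ] [ 24.10404127  27.05116079 143.49828031]
nb [array([0.841, 0.208, 0.008]), array([ 0.847, -0.004,  0.008]), array([ 0.697, -0.008,  0.008]), array([0.691, 0.201, 0.008])] [0.768 0.099 0.008]
pad [ 0.414 -0.275  0.127]
ear [0.536 0.004 0.026]
dish [ 0.54  -0.073  0.026]
lip [ 0.55  -0.11   0.064]
{'rect': [214.8, 273.7, 304.3, 299.7], 'p': 0.74}
{'rect': [369.1, 223.7, 442.7, 303.9], 'p': 0.65}
```

View pics/crop1.png

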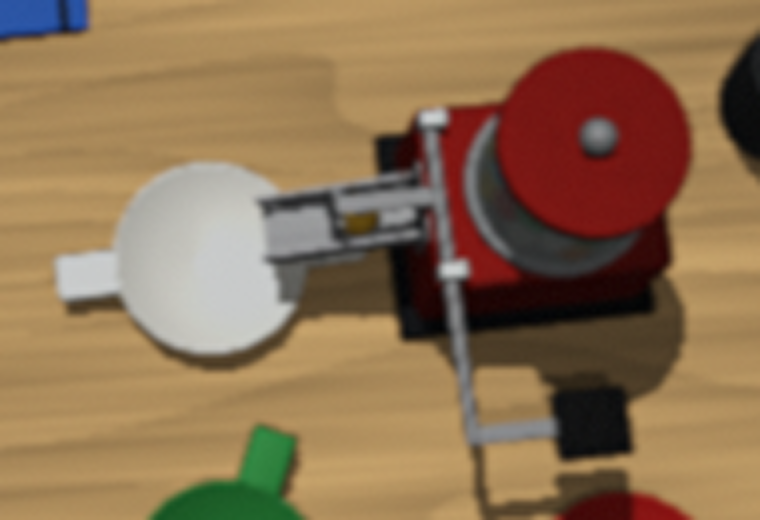

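The crop confirms the dish centre at (337.5,254.5), the ear centre at (306.8,259.2), the pad middle at (433,296) and the sweet just behind the flap. The sizes match (rim about 120 mm, ear 77 mm out). I'll cross-check the pad and ear in the side view.

```bash
python3 - <<'E'
from h import *
d=at("top",(337.5,254.5),.026);e=at("top",(306.8,259.2),.026);p=at("top",(433,296),.127);j=at("top",(285+595/4,190+137/4),.245)
print(d,e,np.linalg.norm(e-d),np.degrees(np.arctan2(*(d-e)[[1,0]])),p,"jar",j)
for c,z in [((264,200),.075),((266,263),.075),((412,172),.09),((425,240),.09)]: print(np.round(at("top",(285+c[0]/4,190+c[1]/4),z),3))
im=get_image("side")
for q,c in [(p,(255,0,255)),(e,(0,255,0)),(d,(255,0,0)),(j,(255,255,0))]:
    a=proj("side",q);print(a);cv2.drawMarker(im,tuple(int(round(x)) for x in a),c,cv2.MARKER_CROSS,3,1)
cv2.imwrite("pics/crop2.png",cv2.resize(im[230:360,190:340],None,fx=4.5,fy=4.5,interpolation=cv2.INTER_NEAREST))
E
```

```text
[ 0.54156118 -0.07415963  0.026     ] [0.53495191 0.00164339 0.026     ] 0.07609059578924222 -85.0169852695394 [ 0.41364948 -0.27546296  0.127     ] jar [ 0.55231445 -0.2686928   0.245     ]
[ 0.565 -0.106  0.075]
[ 0.527 -0.104  0.075]
[ 0.573 -0.193  0.09 ]
[ 0.532 -0.197  0.09 ]
[224.03630028 291.80004079]
[307.34130967 257.77556329]
[300.83790724 275.95371103]
[273.99271705 268.4298002 ]
```

View pics/crop2.png

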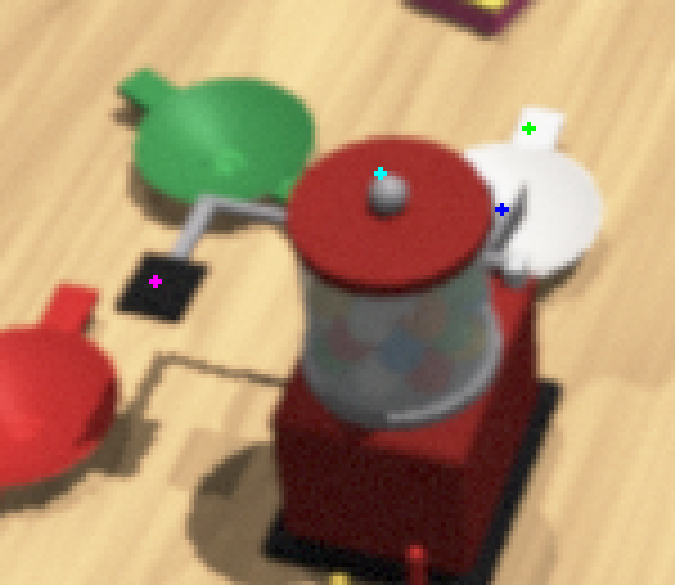

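Request:
apply_moves(motion=[{"x":3,"y":4,"z":1,"hand":-1},{"x":6,"y":8,"z":2,"yaw":-4,"hand":-1},{"x":9,"y":12,"z":2,"yaw":-8,"hand":-1},{"x":12,"y":16,"z":2,"yaw":-12,"hand":-1},{"x":15,"y":21,"z":2,"yaw":-16,"hand":-1},{"x":18,"y":26,"z":1,"yaw":-16,"hand":-1},{"x":20,"y":30,"z":0,"yaw":-16,"hand":-1},{"x":21,"y":31.6,"z":-2,"yaw":-16,"hand":-1},{"x":21,"y":31.6,"z":-4,"yaw":-16,"hand":-1},{"x":21,"y":31.6,"z":-5,"yaw":-16,"hand":-1}], newtons=50)

```text
schema error: expected keys x, y, z, yaw, hand
```

The side view agrees to within about 2 px (roughly 3–4 mm): the magenta marker is on the pad and the green one on the white ear. The move was refused because every row must carry all five keys, so I'll resend it.

Request:
apply_moves(motion=[{"x":3,"y":4,"z":1,"yaw":0,"hand":-1},{"x":6,"y":8,"z":2,"yaw":-4,"hand":-1},{"x":9,"y":12,"z":2,"yaw":-8,"hand":-1},{"x":12,"y":16,"z":2,"yaw":-12,"hand":-1},{"x":15,"y":21,"z":2,"yaw":-16,"hand":-1},{"x":18,"y":26,"z":1,"yaw":-16,"hand":-1},{"x":20,"y":30,"z":0,"yaw":-16,"hand":-1},{"x":21,"y":31.5,"z":-2,"yaw":-16,"hand":-1},{"x":21,"y":31.5,"z":-4,"yaw":-16,"hand":-1},{"x":21,"y":31.5,"z":-5,"yaw":-16,"hand":-1}], newtons=50)

```text
clock: 2.85
position: [0.4139, -0.2754, 0.176]
ee_rot: [-3.14, -0.085, 0.001]
force: [-0.4, -0.9, -0.5]
width: 0.006
gripper_force: 0.0
```

```bash
python3 - <<'E'
from h import *
t=get_image("top");s=get_image("side")
cv2.imwrite("pics/c3.png",np.hstack([cv2.resize(x,(390,390),interpolation=cv2.INTER_CUBIC) for x in (t[210:340,360:490],s[220:350,160:290])]))
E
```

```text
(no output)
```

View pics/c3.png

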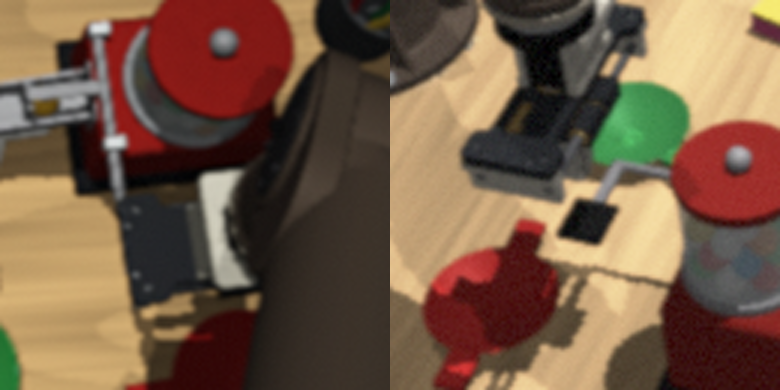

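```bash
python3 - <<'E'
from h import *
for p in [(.414,-.275,.176),(.414,-.275,.127),(.414,-.18,.242),(.414,-.37,.242),(.416,-.277,.127)]:
    a=proj("side",p); b=proj("top",p); print(p,"side crop",(a-[160,220])*3,"top crop",(b-[360,210])*3)
E
```

```text
(0.414, -0.275, 0.176) side crop [185.00709897 173.94148388] top crop [231.66153616 249.52822163]
(0.414, -0.275, 0.127) side crop [192.73893637 215.10088533] top crop [218.33660545 257.57731251]
(0.414, -0.18, 0.242) side crop [225.80133586  38.52375112] top crop [114.19740167 246.97663421]
(0.414, -0.37, 0.242) side crop [115.87728239 200.50488551] top crop [387.82739765 228.50969215]
(0.416, -0.277, 0.127) side crop [193.86708657 217.36353137] top crop [220.69594608 254.75078606]
```

The gripper is directly over the pad (projected tip at crop (575,174), pad at (587,221)). Pressing now.

Request:
apply_moves(motion=[{"x":0.2,"y":-0.2,"z":-2,"yaw":0,"hand":-1},{"x":0.2,"y":-0.2,"z":-4,"yaw":0,"hand":-1},{"x":0.2,"y":-0.2,"z":-5,"yaw":0,"hand":-1},{"x":0.2,"y":-0.2,"z":-5.6,"yaw":0,"hand":-1},{"x":0.2,"y":-0.1,"z":-6.2,"yaw":0,"hand":-1},{"x":0.2,"y":0,"z":-6.7,"yaw":0,"hand":-1},{"x":0.2,"y":0,"z":-7,"yaw":0,"hand":-1}])

```text
clock: 3.82
position: [0.4161, -0.2761, 0.1068]
ee_rot: [3.14, 0.083, 0.0]
force: [-2.6, -0.7, 6.5]
width: 0.004
gripper_force: 3.0
```

Request:
apply_moves(motion=[{"x":0,"y":0,"z":-0.15,"yaw":0,"hand":-1},{"x":0,"y":0,"z":-0.3,"yaw":0,"hand":-1},{"x":0,"y":0,"z":-0.4,"yaw":0,"hand":-1},{"x":0,"y":0,"z":-0.4,"yaw":0,"hand":-1},{"x":0,"y":0,"z":-0.4,"yaw":0,"hand":-1},{"x":0,"y":0,"z":-0.4,"yaw":0,"hand":-1},{"x":0,"y":0,"z":-0.4,"yaw":0,"hand":-1},{"x":0,"y":0,"z":-0.4,"yaw":0,"hand":-1}])

```text
clock: 4.82
position: [0.4163, -0.276, 0.1051]
ee_rot: [3.139, 0.083, 0.002]
force: [-10.4, 2.3, 35.3]
width: 0.006
gripper_force: 16.3
```

```bash
python3 - <<'E'
from h import *
t=get_image("top")
cv2.imwrite("pics/c4.png",cv2.resize(t[220:290,285:415],None,fx=5,fy=5,interpolation=cv2.INTER_CUBIC))
o=observe();print(o["force"],o["position"],[ (r["p"],r["rect"]) for r in recognise("ball_center","top")])
E
```

```text
[-11.74477561   2.438212    35.45645213] [ 0.41632026 -0.27599769  0.10510081] []
```

View pics/c4.png

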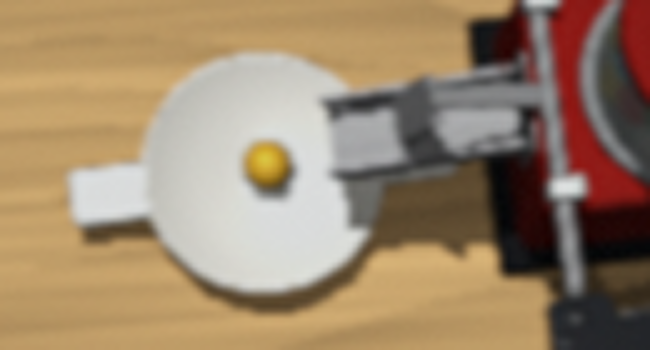

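The pedal is at its stop (35 N) and the sweet lies in the dish near its middle, at crop (267,164). I'll let go and move over the ear.

Request:
apply_moves(motion=[{"x":0,"y":0,"z":1,"yaw":0,"hand":-1},{"x":0,"y":0,"z":3,"yaw":0,"hand":-1},{"x":0,"y":0,"z":7,"yaw":0,"hand":-1},{"x":0,"y":1,"z":12,"yaw":6,"hand":-1},{"x":0,"y":4,"z":15,"yaw":15,"hand":-0.5},{"x":1,"y":8,"z":16,"yaw":24,"hand":0.4},{"x":3,"y":12,"z":16,"yaw":33,"hand":0.4},{"x":5,"y":16,"z":16,"yaw":42,"hand":0.4},{"x":7,"y":20,"z":15,"yaw":51,"hand":0.4},{"x":9,"y":24,"z":12,"yaw":60,"hand":0.4}])

```text
clock: 6.18
position: [0.5079, -0.0334, 0.2235]
ee_rot: [2.672, 1.65, 0.006]
force: [0.8, -0.3, 0.1]
width: 0.606
gripper_force: 0.0
```

Request:
apply_moves(motion=[{"x":1.5,"y":2,"z":-2,"yaw":9,"hand":0.4},{"x":3,"y":3.8,"z":-5,"yaw":18,"hand":0.4},{"x":3,"y":3.8,"z":-8,"yaw":27,"hand":0.4},{"x":3,"y":3.8,"z":-11,"yaw":32,"hand":0.4},{"x":3,"y":3.8,"z":-13,"yaw":32,"hand":0.4},{"x":3,"y":3.8,"z":-13,"yaw":32,"hand":0.4}])

```text
clock: 6.92
position: [0.535, 0.0029, 0.0914]
ee_rot: [-2.119, -2.316, 0.002]
force: [-0.3, -0.7, -0.8]
width: 0.702
gripper_force: 0.0
```

```bash
python3 - <<'E'
from h import *
o=observe();print(o["position"],o["ee_rot"],o["width"],o["clock"],o["force"])
t=get_image("top");s=get_image("side")
p=o["position"];e=(.536,.002,.026)
for im,c in((t,"top"),(s,"side")):
    for q,k in((p,(255,0,255)),(e,(0,255,0))): cv2.drawMarker(im,tuple(int(round(x)) for x in proj(c,q)),k,cv2.MARKER_CROSS,3,1)
cv2.imwrite("pics/c5.png",np.hstack([cv2.resize(x,(390,390),interpolation=cv2.INTER_CUBIC) for x in (t[195:325,270:400],s[200:300,250:350])]))
E
```

```text
[0.53496993 0.00293532 0.09138171] [-2.11853144e+00 -2.31588728e+00  2.21737289e-03] 0.7024709038662567 6.925 [-0.3485538  -0.69140961 -0.82041593]
```

View pics/c5.png

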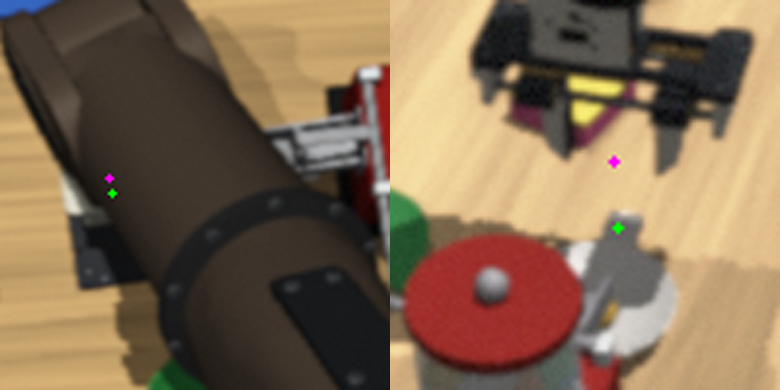

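In the side view the fingers straddle the line of the white ear: tips at crop (565,150) and (665,165), ear at (622,230). The ear is about 2 mm toward +x. I'll lower the gripper and close it gradually.

Request:
apply_moves(motion=[{"x":0.2,"y":0,"z":-2,"yaw":0,"hand":0.3},{"x":0.2,"y":0,"z":-4,"yaw":0,"hand":0.2},{"x":0.2,"y":0,"z":-6,"yaw":0,"hand":0.1},{"x":0.2,"y":0,"z":-7.2,"yaw":0,"hand":0},{"x":0.2,"y":0,"z":-8,"yaw":0,"hand":-0.1},{"x":0.2,"y":0,"z":-8.4,"yaw":0,"hand":-0.15},{"x":0.2,"y":0,"z":-8.6,"yaw":0,"hand":-0.2},{"x":0.2,"y":0,"z":-8.6,"yaw":0,"hand":-0.25},{"x":0.2,"y":0,"z":-8.6,"yaw":0,"hand":-0.3}], newtons=10)

```text
clock: 8.15
position: [0.5384, 0.0023, 0.007]
ee_rot: [2.121, 2.317, 0.001]
force: [0.1, -0.6, 0.6]
width: 0.355
gripper_force: 0.0
```

Request:
apply_moves(motion=[{"x":0,"y":0,"z":0,"yaw":0,"hand":-0.34},{"x":0,"y":0,"z":0,"yaw":0,"hand":-0.38},{"x":0,"y":0,"z":0,"yaw":0,"hand":-0.42},{"x":0,"y":0,"z":0,"yaw":0,"hand":-0.46},{"x":0,"y":0,"z":0,"yaw":0,"hand":-0.6},{"x":0,"y":0,"z":0,"yaw":0,"hand":-1},{"x":0,"y":0,"z":0,"yaw":0,"hand":-1},{"x":0,"y":0,"z":0,"yaw":0,"hand":-1}])

```text
clock: 9.15
position: [0.5384, 0.0024, 0.0068]
ee_rot: [2.121, 2.317, 0.001]
force: [0.3, 0.7, 1.7]
width: 0.304
gripper_force: 10.0
```

Request:
apply_moves(motion=[{"x":0,"y":0,"z":0,"yaw":0,"hand":-1},{"x":0,"y":0,"z":0,"yaw":0,"hand":-1},{"x":0,"y":0,"z":0,"yaw":0,"hand":-1},{"x":0,"y":0,"z":0,"yaw":0,"hand":-1}], newtons=55)

```text
clock: 9.65
position: [0.5383, 0.0023, 0.0068]
ee_rot: [2.121, 2.317, 0.0]
force: [2.7, 0.9, 2.4]
width: 0.295
gripper_force: 55.0
```

The grip is at 27–28 mm with 55 N, which matches the ear. A small gentle lift, then a look.

Request:
apply_moves(motion=[{"x":0,"y":0,"z":0.05,"yaw":0,"hand":-1},{"x":0,"y":0,"z":0.15,"yaw":0,"hand":-1},{"x":0,"y":0,"z":0.3,"yaw":0,"hand":-1},{"x":0,"y":0,"z":0.45,"yaw":0,"hand":-1},{"x":0,"y":0,"z":0.6,"yaw":0,"hand":-1},{"x":0,"y":0,"z":0.75,"yaw":0,"hand":-1},{"x":0,"y":0,"z":0.9,"yaw":0,"hand":-1},{"x":0,"y":0,"z":1.0,"yaw":0,"hand":-1},{"x":0,"y":0,"z":1.0,"yaw":0,"hand":-1},{"x":0,"y":0,"z":1.0,"yaw":0,"hand":-1}])

```text
clock: 10.9
position: [0.5382, 0.0023, 0.0167]
ee_rot: [2.121, 2.317, 0.0]
force: [-0.7, 0.6, -1.7]
width: 0.295
gripper_force: 55.0
```

```bash
python3 - <<'E'
from h import *
s=get_image("side");o=observe();print(o["force"],o["ft_torque"],o["position"])
cv2.imwrite("pics/c6.png",cv2.resize(s[220:310,260:360],None,fx=6,fy=6,interpolation=cv2.INTER_CUBIC))
E
```

```text
[ 0.54208514  0.86914253 -1.36267077] [ 0.11845687 -0.08125989 -0.00061419] [0.53812161 0.00225016 0.01668707]
```

View pics/c6.png

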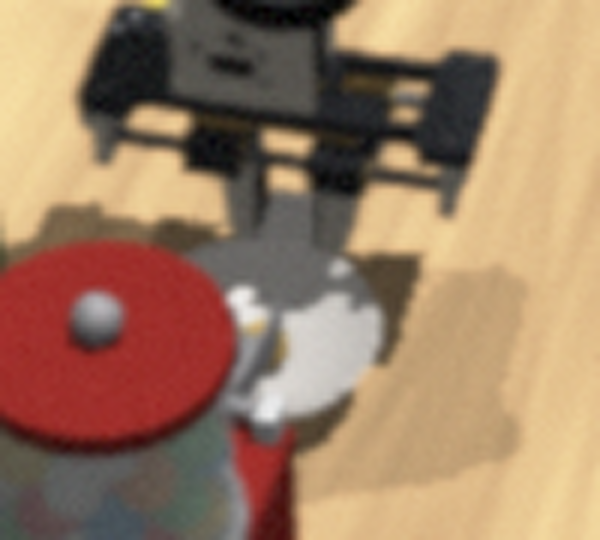

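The dish is held clear (−1.6 N, 0.12 N m, as its weight should give), level, with the sweet near the middle at crop (270,340). Drawing it out gently.

Request:
apply_moves(motion=[{"x":0,"y":0.1,"z":0,"yaw":0,"hand":-1},{"x":0,"y":0.3,"z":0,"yaw":0,"hand":-1},{"x":0,"y":0.6,"z":0,"yaw":0,"hand":-1},{"x":0,"y":1.0,"z":0,"yaw":0,"hand":-1},{"x":-0.1,"y":1.5,"z":0,"yaw":0,"hand":-1},{"x":-0.1,"y":2.0,"z":0,"yaw":0,"hand":-1},{"x":-0.2,"y":2.5,"z":0,"yaw":0,"hand":-1},{"x":-0.2,"y":3.0,"z":0,"yaw":0,"hand":-1},{"x":-0.3,"y":3.5,"z":0,"yaw":0,"hand":-1},{"x":-0.3,"y":4.0,"z":0,"yaw":0,"hand":-1}])

```text
clock: 12.2
position: [0.535, 0.0426, 0.0167]
ee_rot: [-2.121, -2.317, 0.0]
force: [0.5, 0.2, -2.0]
width: 0.292
gripper_force: 55.0
```

Request:
apply_moves(motion=[{"x":0,"y":0.5,"z":0,"yaw":0,"hand":-1},{"x":0,"y":1.0,"z":0,"yaw":0,"hand":-1},{"x":-0.1,"y":1.5,"z":0,"yaw":0,"hand":-1},{"x":-0.1,"y":2.0,"z":0,"yaw":0,"hand":-1},{"x":-0.2,"y":2.5,"z":0,"yaw":0,"hand":-1},{"x":-0.2,"y":3.0,"z":0,"yaw":0,"hand":-1},{"x":-0.3,"y":3.5,"z":0,"yaw":0,"hand":-1},{"x":-0.3,"y":4.0,"z":0,"yaw":0,"hand":-1},{"x":-0.4,"y":4.5,"z":0,"yaw":0,"hand":-1},{"x":-0.4,"y":5.0,"z":0,"yaw":0,"hand":-1}])

```text
clock: 13.45
position: [0.531, 0.0926, 0.0167]
ee_rot: [-2.121, -2.317, 0.0]
force: [0.6, -0.5, -2.2]
width: 0.297
gripper_force: 55.0
```

Request:
apply_moves(motion=[{"x":0,"y":0.5,"z":0,"yaw":0,"hand":-1},{"x":0,"y":0.9,"z":0.1,"yaw":0,"hand":-1},{"x":-0.1,"y":1.3,"z":0.3,"yaw":0,"hand":-1},{"x":-0.1,"y":1.6,"z":0.6,"yaw":0,"hand":-1},{"x":-0.1,"y":1.8,"z":1.0,"yaw":0,"hand":-1},{"x":-0.1,"y":1.9,"z":1.5,"yaw":0,"hand":-1},{"x":-0.1,"y":2,"z":2,"yaw":0,"hand":-1},{"x":-0.1,"y":2,"z":2.6,"yaw":0,"hand":-1},{"x":-0.1,"y":2,"z":3.2,"yaw":0,"hand":-1},{"x":-0.1,"y":2,"z":3.8,"yaw":0,"hand":-1}])

```text
clock: 14.7
position: [0.5302, 0.1122, 0.0552]
ee_rot: [2.121, 2.317, 0.0]
force: [0.2, 0.3, -2.6]
width: 0.295
gripper_force: 55.0
```

Request:
apply_moves(motion=[{"x":0,"y":0,"z":0.6,"yaw":0,"hand":-1},{"x":0,"y":0,"z":1.2,"yaw":0,"hand":-1},{"x":0,"y":0,"z":1.8,"yaw":0,"hand":-1},{"x":0,"y":0,"z":2.4,"yaw":0,"hand":-1},{"x":0,"y":0,"z":3.0,"yaw":0,"hand":-1},{"x":0,"y":0,"z":3.6,"yaw":0,"hand":-1},{"x":0,"y":0,"z":4.2,"yaw":0,"hand":-1},{"x":0,"y":0,"z":4.7,"yaw":0,"hand":-1},{"x":0,"y":0,"z":5.0,"yaw":0,"hand":-1},{"x":0,"y":0,"z":5.2,"yaw":0,"hand":-1}])

```text
clock: 15.95
position: [0.5301, 0.1122, 0.1069]
ee_rot: [2.121, 2.317, -0.0]
force: [-0.1, 0.1, -2.3]
width: 0.299
gripper_force: 55.0
```

```bash
python3 - <<'E'
from h import *
s=get_image("side");o=observe();print(o["force"],o["ft_torque"],o["position"],o["ee_rot"],o["clock"])
p=o["position"];n=np.array([.768,.099])
dc=np.array([p[0]+.077*np.cos(np.radians(-85)),p[1]+.077*np.sin(np.radians(-85))])
print("dish",dc,"aim",np.degrees(np.arctan2(*(n-dc)[::-1])))
cv2.imwrite("pics/c7.png",cv2.resize(s[180:290,240:370],None,fx=6,fy=5.4,interpolation=cv2.INTER_CUBIC))
N=30
aim=np.degrees(np.arctan2(*(n-dc)[::-1]))
for k in range(0,N+1):
    u=k/N; f=u**3*(10-15*u+6*u*u); a=np.radians(-85+f*(aim+85))
    q=dc-.077*np.array([np.cos(a),np.sin(a)]); print(k,np.round((q-p[:2])*100,2),round(f*(aim+85),1))
E
```

```text
[ 0.73903249  0.50097236 -1.26076811] [ 0.08733457 -0.11685404  0.00130019] [0.53024555 0.11229942 0.10704273] [2.12098839e+00 2.31727708e+00 3.13488652e-04] 16.0
dish [0.53695654 0.03559243] aim 15.346418052838073
0 [0. 0.] 0.0
1 [-0. -0.] 0.0
2 [-0.04 -0.  ] 0.3
3 [-0.11 -0.01] 0.9
4 [-0.26 -0.03] 1.9
5 [-0.48 -0.06] 3.6
6 [-0.77 -0.11] 5.8
7 [-1.15 -0.19] 8.7
8 [-1.61 -0.32] 12.2
9 [-2.13 -0.5 ] 16.4
10 [-2.71 -0.75] 21.1
11 [-3.32 -1.09] 26.3
12 [-3.95 -1.51] 31.9
13 [-4.56 -2.02] 37.8
14 [-5.13 -2.61] 43.9
15 [-5.65 -3.27] 50.2
16 [-6.09 -3.99] 56.4
17 [-6.45 -4.73] 62.6
18 [-6.71 -5.48] 68.5
19 [-6.89 -6.21] 74.1
20 [-6.99 -6.9 ] 79.3
21 [-7.03 -7.53] 84.0
22 [-7.02 -8.09] 88.1
23 [-6.98 -8.56] 91.6
24 [-6.92 -8.95] 94.5
25 [-6.87 -9.24] 96.8
26 [-6.82 -9.46] 98.4
27 [-6.78 -9.6 ] 99.5
28 [-6.76 -9.67] 100.1
29 [-6.76 -9.7 ] 100.3
30 [-6.75 -9.71] 100.3
```

View pics/c7.png

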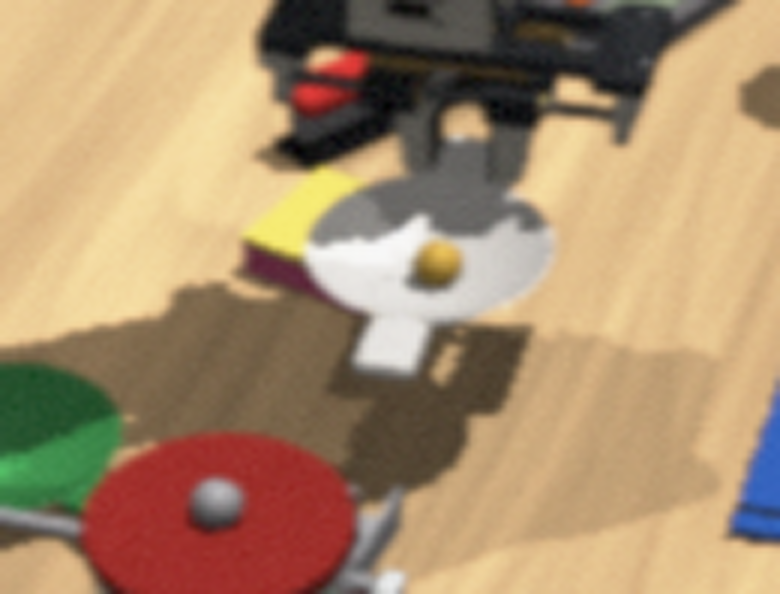

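The picture shows the dish raised, looking level, with the sweet near its middle at crop (437,263). The free ear points toward the dispenser. Now the quarter turn about the dish's middle.

Request:
apply_moves(motion=[{"x":0,"y":0,"z":0,"yaw":0,"hand":-1},{"x":-0.04,"y":0,"z":0,"yaw":0.3,"hand":-1},{"x":-0.11,"y":-0.01,"z":0,"yaw":0.9,"hand":-1},{"x":-0.26,"y":-0.03,"z":0,"yaw":1.9,"hand":-1},{"x":-0.48,"y":-0.06,"z":0,"yaw":3.6,"hand":-1},{"x":-0.77,"y":-0.11,"z":0,"yaw":5.8,"hand":-1},{"x":-1.15,"y":-0.19,"z":0,"yaw":8.7,"hand":-1},{"x":-1.61,"y":-0.32,"z":0,"yaw":12.2,"hand":-1},{"x":-2.13,"y":-0.5,"z":0,"yaw":16.4,"hand":-1},{"x":-2.71,"y":-0.75,"z":0,"yaw":21.1,"hand":-1}])

```text
clock: 17.25
position: [0.5027, 0.1047, 0.1068]
ee_rot: [1.655, 2.67, -0.0]
force: [0.3, -0.1, -2.1]
width: 0.295
gripper_force: 55.0
```

Request:
apply_moves(motion=[{"x":-0.61,"y":-0.34,"z":0,"yaw":5.2,"hand":-1},{"x":-1.24,"y":-0.76,"z":0,"yaw":10.8,"hand":-1},{"x":-1.85,"y":-1.27,"z":0,"yaw":16.7,"hand":-1},{"x":-2.42,"y":-1.86,"z":0,"yaw":22.8,"hand":-1},{"x":-2.94,"y":-2.52,"z":0,"yaw":29.1,"hand":-1},{"x":-3.38,"y":-3.24,"z":0,"yaw":35.3,"hand":-1},{"x":-3.74,"y":-3.98,"z":0,"yaw":41.5,"hand":-1},{"x":-4.0,"y":-4.73,"z":0,"yaw":47.4,"hand":-1},{"x":-4.18,"y":-5.46,"z":0,"yaw":53,"hand":-1},{"x":-4.28,"y":-6.15,"z":0,"yaw":58.2,"hand":-1}])

```text
clock: 18.5
position: [0.46, 0.0428, 0.1068]
ee_rot: [-0.148, -3.138, 0.001]
force: [-0.5, -0.1, -0.8]
width: 0.296
gripper_force: 55.0
```

Request:
apply_moves(motion=[{"x":-0.04,"y":-0.63,"z":0,"yaw":4.7,"hand":-1},{"x":-0.03,"y":-1.19,"z":0,"yaw":8.8,"hand":-1},{"x":0.01,"y":-1.66,"z":0,"yaw":12.3,"hand":-1},{"x":0.07,"y":-2.05,"z":0,"yaw":15.2,"hand":-1},{"x":0.12,"y":-2.34,"z":0,"yaw":17.5,"hand":-1},{"x":0.17,"y":-2.56,"z":0,"yaw":19.1,"hand":-1},{"x":0.21,"y":-2.7,"z":0,"yaw":20.2,"hand":-1},{"x":0.23,"y":-2.77,"z":0,"yaw":20.8,"hand":-1},{"x":0.23,"y":-2.8,"z":0,"yaw":21,"hand":-1},{"x":0.24,"y":-2.81,"z":0,"yaw":21,"hand":-1}])

```text
clock: 19.75
position: [0.4626, 0.0153, 0.1067]
ee_rot: [0.42, -3.113, -0.0]
force: [-0.8, -0.4, -1.7]
width: 0.297
gripper_force: 55.0
```

Request:
apply_moves(motion=[{"x":0,"y":0,"z":0,"yaw":0,"hand":-1},{"x":0,"y":0,"z":0,"yaw":0,"hand":-1},{"x":0,"y":0,"z":0,"yaw":0,"hand":-1},{"x":0,"y":0,"z":0,"yaw":0,"hand":-1},{"x":0,"y":0,"z":0,"yaw":0,"hand":-1},{"x":0,"y":0,"z":0,"yaw":0,"hand":-1},{"x":0,"y":0,"z":0,"yaw":0,"hand":-1},{"x":0,"y":0,"z":0,"yaw":0,"hand":-1},{"x":0,"y":0,"z":0,"yaw":0,"hand":-1},{"x":0,"y":0,"z":0,"yaw":0,"hand":-1}])

```text
clock: 21.0
position: [0.4626, 0.0152, 0.1067]
ee_rot: [0.42, -3.113, -0.0]
force: [0.1, 0.1, -2.7]
width: 0.295
gripper_force: 55.0
```

```bash
python3 - <<'E'
from h import *
s=get_image("side");t=get_image("top");o=observe();print(o["force"],o["position"],o["ee_rot"],o["clock"],o["gripper_force"])
r=o["ee_rot"];a=2*np.arctan2(r[1],r[0]);p=o["position"]
print("yaw x",np.degrees(a)%360, "aim now",np.degrees(np.arctan2(.099-p[1],.768-p[0])))
cv2.imwrite("pics/c8.png",np.hstack([cv2.resize(s[180:300,250:430],(480,320),interpolation=cv2.INTER_CUBIC),cv2.resize(t[130:290,220:380],(320,320))]))
E
```

```text
[ 0.40873934 -0.06651116 -2.14208069] [0.46265209 0.01518287 0.10673781] [ 4.19897373e-01 -3.11337040e+00 -1.00331596e-04] 21.1 54.99069571495056
yaw x 195.36216046547054 aim now 15.34946283724568
```

View pics/c8.png

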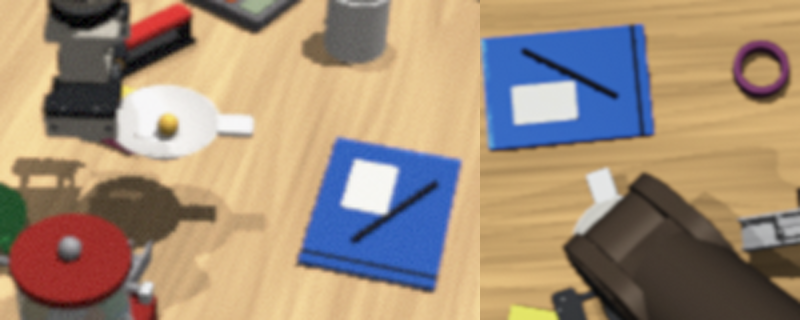

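The sweet is in the middle at crop (167,124), the dish is level and still, and the free ear points at the notebook's middle. Aim and tool yaw agree to 0.1°. Handing in.

```bash
python3 -c "
from cell import *
print(sign_off())"
```

```text
the job is handed in; nothing more can be done
None
```

The job is handed in: the sweet was dispensed into the dish, which the gripper now holds by the ear away from the chute, level and about 10 cm up, with the free ear pointing at the middle of the blue notebook; sign-off returned no verdict.

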